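# Shut a refilled tip box and hold it in the taping corner

## Robot

A 7-joint arm with a two-finger parallel gripper is mounted at the origin on a cart in front of the work surface, level with it; the furniture and walls round the work are solid. World frame = base frame: x ahead of the robot, y to its left, z up, the work surface at z = 0. Lengths are in m, angles in rad, forces in N, time in s.
With the tool pointing down it reaches from about 0.425 to 0.925 m from the base axis. Payload 6.8 kg.
Tool frame: the origin (TCP) lies between the finger pads; the fingertips stand r.tcp_to_tips ahead of it and the grasp point (between the pads) lies 3 mm ahead of it (r.tcp_to_tips is the distance from the TCP to the fingertips, in m); z points along the fingers, y is the line along which they close (so a half turn about z gives the same grasp; the last joint's range is limited). The gripper opens to 85 mm and grips with 20 to 120 N. Pads are 22 mm wide; open, the fingers measure 114 mm over their backs; the gripper's body (76 mm by 85 mm) begins 54 mm behind the grasp point. The pads swing forward as they close: fully open they stand 13 mm farther back than shut.
Start: joints at [1.104, 0.477, 0.022, 1.555, -0.011, 1.109, -0.083], TCP at [0.237, -0.632, 0.253] pointing down, gripper open.
Joint ranges: [-2.96, 2.96], [-0.34, 2.1], [-1.41, 1.46], [0.24, 2.44], [-1.37, 4.51], [0.17, 1.92], [-2.96, 2.96]. Speed limits (rad/s): [2.39, 2.39, 3.14, 3.14, 3.14, 3.14, 3.14].

## Interface

Orientations are given as a rotation vector (axis times angle).
In Python, from bench import r gives the robot as it stands. The module is installed in compiled form; this text tells all that it offers.
- The arm moves only by the tool step_arm, never from a script. Its argument "moves" is a list of rows, each an object of numbers: "rx", "ry", "rz": the turn, a rotation vector about the tool's x, y, z in degrees; "dx", "dy", "dz": the shift along the tool's x, y, z in mm; "gripper": the opening, from -1 (shut) to 1 (fully open). In form: [{"rx": .., "ry": .., "rz": .., "dx": .., "dy": .., "dz": .., "gripper": ..}, ...]. A call has 1 to 20 rows; each row shifts and turns the commanded pose from where the row before left it, along the tool's axes as they then stand; what a row does not reach is not made up. A row lasts 1/8 s, in which the tool goes at most 62.5 mm and 10.7 degrees, less where a joint would pass 70% of its speed; a pose out of reach is approached as far as the arm can. A call is refused whole if a number of a shift passes 62.5 or a number of a turn 10.7, either way. A call with a gripper value outside its range is refused whole. The fingers move at their own pace and stop on an object; "grip_force" is the grip in N (left out, the last holds). Time passes only in rows, so rows that do not move let the fingers close. It gives the time, the measured TCP pose, the force, the opening and the grip force at its end, in the units of the state.
- r.get_obs(): the state, without advancing time (a new reading comes with each control period).
- r.grab_frame(name): name is "side" or "top" or "wrist"; returns the picture (480x640x3 uint8, blue, green, red); there is no depth.
- r.camera_info(name): a dict with "mtx" (3x3 intrinsics, pixels), "rvec" (rotation vector, rad) and "tvec" (3), from world to camera coordinates, as OpenCV has them. Camera axes: x right, y down, z forward; pixel columns grow to the right and rows downward; lengths in m; the calibration is good to about 2 mm. A picture is of the moment at which its call begins: read the wrist's pose just before it. camera_info takes no time and is no camera call; for the wrist camera it gives the pose at the moment of the call.
- r.hand_in(): hands the job in; it is judged then, once.
The state is a dict: "clock": time; "joints": joint angles; "qvel": joint speeds; "tau": joint torques, N m; "tcp_pos": TCP position; "orientation": TCP orientation; "contact_force": force on the tool from outside, world axes, zero at the start; "moment": the same for the moment, N m; "grip_width": finger opening in m; "gripper_force": force on a finger pad.
Only numpy, scipy, OpenCV 4.12 (cv2) and the standard library are available. Lean on these libraries where they do the work, as an engineer would, in place of code of your own. Each camera call takes 0.05 s, during which the arm holds its last target. There are 200 camera calls.

## Task

The refilled green tip box is to be taped shut for the autoclave: swing its lid shut until it is fully down over the rim, then push the box along the bench into the corner of the aluminium corner stop, its hinge side squarely against the long fence and its end squarely against the side fence. Finish still holding it there, pressed firmly against both fences at once, so that the tape can be pulled round it; do not let go. Keep the box upright and leave the tape roll, the marker and the yellow tip box where they are.

Things in the scene. Friction and masses are not known exactly. Their poses are not given: they have to be found in the camera images.
- tip_box: Full green and clear tip box, loose, about 0.4 kg, 102 x 134 mm, 73 mm high when shut; too wide to grip: push it (2 to 3.5 N slide it). Origin: centre of its underside; x points to the side where the lid opens (towards the robot), y along its length, z up. Seated, its x axis is opposite to the stop's and its origin lies at x -43.5, y -63.5 mm in the stop's frame.
- tip_box_lid (a joint): Hinge of the clear lid in rad: 0 fully shut, 1.57 upright, at the start 1.7 to 2.1 (leaning back over the hinge side, away from the robot, its free edge 110 to 135 mm above the bench). Stays at any angle (friction 0.04 N m, damping 0.05 N m s/rad: swung fast it drags or tips the box). No catch: its skirt drops over the rim.
- lid_hinge (a point): Middle of the lid's hinge line, fixed on the box at x -48, y 0, z 43 mm of the box; the hinge line runs along the box's y axis.
- free_corner (a point): The upright corner of the box that stays free when it is seated, at x 48.5, y 67.5, z 35 mm of the box (between the lid-opening side and the end away from the side fence). Solid sizes: body x -43.5 to 44.5, y -63.5 to 63.5, up to z 58; flange at z 36 to 39: x -46.5 to 47.5, y -66.5 to 66.5; shut lid z 44 to 72: x to 48.5, y -67.5 to 67.5 mm.
- lid_edge (a point): Middle of the lid's free top edge, on its outer face, 96.5 mm from the hinge line along the lid and 29 mm off it; with the lid shut it lies at x 48.5, y 0, z 72 mm of the box. It moves with the lid.
- corner_stop: Corner stop screwed to the bench: two aluminium angles 32 mm high, 5 mm thick, with feet 30 mm wide, 4 mm thick on the outer sides only. Origin: inner corner of the two fences at bench level; x points out through the long fence (away from the robot), y out through the side fence (to the left), z up. The bench inside the corner is bare.
- long_fence: The longer angle of the corner stop: inner face in the stop's plane x = 0, from y 0 to -185 mm, 32 mm high. Smooth (friction about 0.25); what bears on it still resists sliding along it a little, so the box can stick just short of the other fence. Same frame as the stop.
- side_fence: The shorter angle of the corner stop: inner face in the stop's plane y = 0, from x 0 to -135 mm, 32 mm high. Smooth, like the long fence. Same frame as the stop.
- tape_roll: Yellow-beige tape roll lying flat, 72 mm across, 19 mm high, left of the corner stop; leave it. Origin: centre of its underside.
- marker: Black marker lying on the bench, 135 mm long, 14 mm high, at the left front of the tip box; leave it. Origin: centre of its underside.
- yellow_box: Yellow tip box with its lid shut, 102 x 134 x 73 mm, behind and left of the corner stop, waiting its turn; leave it. Origin: centre of its underside.
Things that resemble listed ones, but are neither listed nor needed, are in the scene too. What is shaped like the tip_box but orange is not meant.

How it is judged:
On the way, in this order (a step that is already met when the one before it is completed fails the run):
1. the lid is fully shut (value of joint tip_box_lid below 0.05 rad), for 0.2 s.
2. the box, still shut, is pressed squarely against both fences (value of joint tip_box_lid below 0.05 rad and x of tip_box in the frame of corner_stop between -0.047 and -0.04 m and y of tip_box in the frame of corner_stop between -0.067 and -0.06 m and angle between the x axis of tip_box and the x axis of corner_stop, either way round below 0.035 rad and x of lid_hinge in the frame of corner_stop above -0.002 m and angle between tip_box's own z axis and vertical below 0.035 rad and height (world z) of tip_box below 0.004 m and contact force between tip_box and long_fence above 1 N and contact force between tip_box and side_fence above 1 N and contact force between any of the fingers, the arm and tip_box above 1 N), for 0.5 s.
At the end, for the whole second after the job is handed in: Lid shut (0.05 rad); box flat in the corner (3.5 mm, 2 degrees), hinge side to the long fence, at rest, still pressed by the robot, with over 1 N on each fence; tape roll, marker and yellow box within 30 mm of their places (all of step 2 and linear speed of tip_box below 0.01 m/s and angular speed of tip_box below 0.1 rad/s and distance of each of tape_roll, marker, yellow_box from where it was at the start of the episode below 0.03 m); the arm keeps its last pose, push and grip.
It fails at once if the tip box is tipped over (angle between tip_box's own z axis and vertical above 0.4 rad).
It fails at once if the tape roll, the marker or the yellow tip box is knocked away (distance of any of tape_roll, marker, yellow_box from where it was at the start of the episode above 0.03 m).
It also fails if it takes over 72 s, if anything falls off the work surface, if the arm or the gripper's body presses on something with over 40 N, if the wrist force passes 120 N, or if a joint passes its speed limit or range.

## Working session

There is one attempt and no reset: what is moved stays moved. The work goes in short steps, Python scripts to look and compute and a tool call to move; the robot and the scene stay as the last step left them, time stands still between calls to the robot, and variables do not carry over. Pictures are saved under pics/ and viewed, at most 10 in all, crops included, and the job is handed in when it is done.

Besides the shell and the picture viewer there is one more tool, called after "Call:" as a command line: name --argument value ..., lists and objects as JSON in quotes. step_arm: Moves the arm, as the interface text tells. Its arguments: {"type":"object","properties":{"moves":{"type":"array","items":{"type":"object","properties":{"rx":{"type":"number"},"ry":{"type":"number"},"rz":{"type":"number"},"dx":{"type":"number"},"dy":{"type":"number"},"dz":{"type":"number"},"gripper":{"type":"number"}}}},"grip_force":{"type":"number"}},"required":["moves"]}

```bash
mkdir -p pics; cat > h.py <<'E'
import numpy as np, cv2
from bench import r
def cam(n):
    c=r.camera_info(n); return np.array(c["mtx"],float),np.array(c["rvec"],float).ravel(),np.array(c["tvec"],float).ravel()
def ray(n,uv,z,c=None):
    K,rv,t=c or cam(n); R=cv2.Rodrigues(rv)[0]; o=-R.T@t
    d=(R.T@np.linalg.inv(K)@np.c_[np.atleast_2d(uv),np.ones(len(np.atleast_2d(uv)))].T).T
    return o+d*((z-o[2])/d[:,2])[:,None]
def proj(n,P):
    K,rv,t=cam(n); return cv2.projectPoints(np.atleast_2d(np.array(P,float)),rv,t,K,None)[0].reshape(-1,2)
E
python3 - <<'E'
from h import *
for n in("top","side"):
    cv2.imwrite(f"pics/{n}0.png",r.grab_frame(n)); K,rv,t=cam(n);print(n,K[0,0],-cv2.Rodrigues(rv)[0].T@t)
o=r.get_obs();print(o["clock"],o["tcp_pos"],o["orientation"],r.tcp_to_tips,o["contact_force"])
E
```

```text
top 484.98694457983703 [0.42894757 0.06627616 0.97154338]
side 459.9389786795375 [0.49014743 0.70850618 0.61155235]
0.1 [ 0.23684016 -0.6315596   0.25242968] [-3.08961694e+00 -5.60300295e-01  6.25245682e-04] 0.022 [-0.69845737 -1.07701527 -0.039421  ]
```

View pics/top0.png

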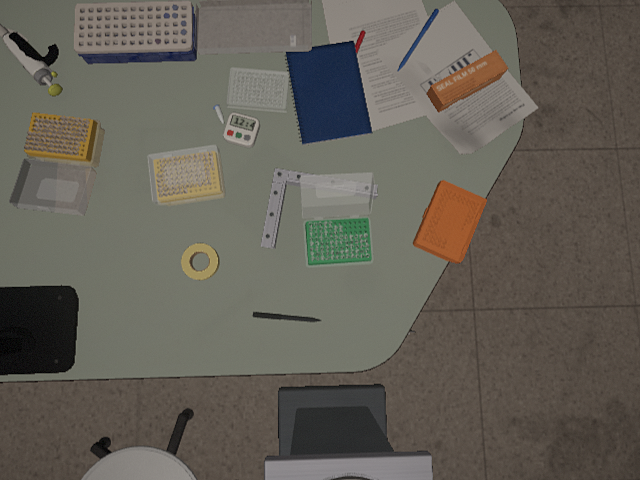

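View pics/side0.png

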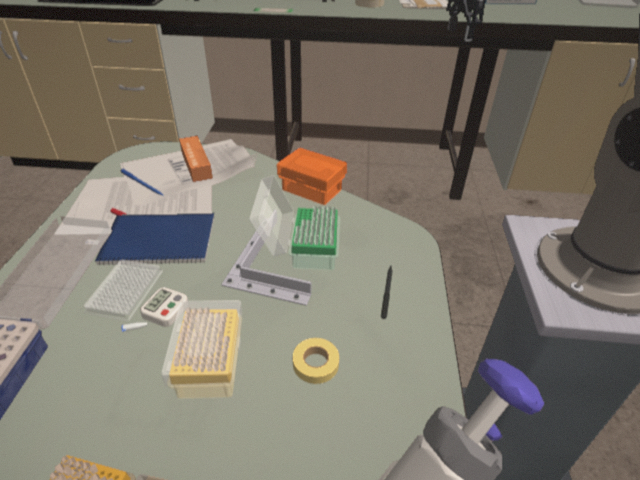

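The top view shows the green box at about (305–372, 218–266), with its lid leaning back over the long fence (300–373, 172–216). The stop's corner is near (283,180), the roll at (199,262) and the marker at (286,317). I'll take an enlarged crop to get the corners.

```bash
python3 - <<'E'
from h import *
im=cv2.imread("pics/top0.png")[160:275,250:385]
cv2.imwrite("pics/crop_top.png",cv2.resize(im,None,fx=5,fy=5,interpolation=cv2.INTER_CUBIC))
im=cv2.imread("pics/top0.png");hsv=cv2.cvtColor(im,cv2.COLOR_BGR2HSV)
m=cv2.inRange(hsv,(60,130,60),(85,255,255));m=cv2.morphologyEx(m,cv2.MORPH_CLOSE,np.ones((9,9)))
c=max(cv2.findContours(m,0,2)[0],key=cv2.contourArea);q=cv2.minAreaRect(c);b=cv2.boxPoints(q);print(q,b)
print(ray("top",b,.058), ray("top",[q[0]],.058))
E
```

```text
((337.7876892089844, 240.8141632080078), (42.30608367919922, 62.527862548828125), 86.18592071533203) [[305.18594 221.78763]
 [367.5753  217.62833]
 [370.38943 259.8407 ]
 [308.0001  264.     ]]
[[ 0.59432984  0.07101808  0.058     ]
 [ 0.59983662 -0.04888157  0.058     ]
 [ 0.51840208 -0.05093803  0.058     ]
 [ 0.51328154  0.0674039   0.058     ]] [[0.55618987 0.00975719 0.058     ]]
```

View pics/crop_top.png

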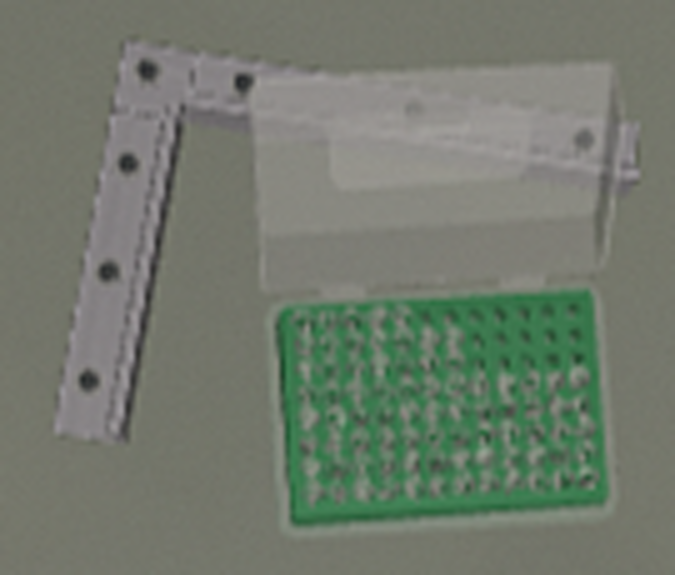

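The crop shows the side fence's inner top edge from (178,115) to (122,440) and the long fence's inner foot line from (185,122) to (640,180). The lid's rear edge midpoint is near (435,70), with the hinge side at the top. Next I'll compute the frames.

```bash
cat > frames.py <<'E'
from h import *
P=lambda *a:np.array(a,float)/5+np.array([250,160])-0.4
c=cam("top")
sb=ray("top",P([186,114],[132,438]),0.0); lb=ray("top",P([186,122],[638,182]),0.0)
st=ray("top",P([178,112],[122,438]),.032); lt=ray("top",P([186,106],[636,172]),.032)
for a in(sb,st,lb,lt):
    d=a[1]-a[0];print(a[:,:2].round(4).tolist(),np.linalg.norm(d).round(4),np.degrees(np.arctan2(d[1],d[0])).round(2))
# lid edge: intersect pixel ray with lid locus
B=np.array([.556,.0098]);yaw=np.radians(180+2.6);bx=np.array([np.cos(yaw),np.sin(yaw)])
th=np.linspace(1.6,2.2,61);X=-.048+.0965*np.cos(th)-.029*np.sin(th);Z=.043+.0965*np.sin(th)+.029*np.cos(th)
uv=proj("top",np.c_[B[0]+X*bx[0],B[1]+X*bx[1],Z]);i=np.argmin(abs(uv[:,1]-(160+70/5)));print("lid",th[i],uv[i],X[i],Z[i],uv[::20])
print("marker/roll",ray("top",[[254,316],[320,320],[199,262]],.01)[:,:2].round(3).tolist())
E
python3 frames.py
```

```text
[[0.688, 0.1074], [0.5541, 0.1312]] 0.136 169.93
[[0.6803, 0.1092], [0.5501, 0.133]] 0.1324 169.68
[[0.6846, 0.1075], [0.6555, -0.0779]] 0.1876 -98.93
[[0.6827, 0.106], [0.6521, -0.0725]] 0.1811 -99.73
lid 2.0 [334.87229999 173.93137101] -0.114527795104744 0.11867894342881116 [[336.93908906 189.85951841]
 [335.90073371 180.9853103 ]
 [334.87229999 173.93137101]
 [333.90310523 168.95493246]]
marker/roll [[0.419, 0.175], [0.408, 0.046], [0.527, 0.283]]
```

Call:
step_arm --moves '[{"rz": 9,"gripper": -1},{"rz": 9},{"dx": 31.1,"dy": -39.2},{"dx": 31.1,"dy": -39.2},{"dx": 31.1,"dy": -39.2},{"dx": 31.1,"dy": -39.2},{"dx": 31.1,"dy": -39.2},{"dx": 31.1,"dy": -39.2},{"dx": 31.1,"dy": -39.2},{"dx": 31.1,"dy": -39.2},{"dx": 31.1,"dy": -39.2},{"dx": 31.1,"dy": -39.2},{"dx": 31.1,"dy": -39.2},{"dx": 31.1,"dy": -39.2},{"dx": 31.1,"dy": -39.2},{"dx": 31.1,"dy": -39.2},{"dx": 31.1,"dy": -39.2},{"dx": 31.1,"dy": -39.2}]'

```text
invalid input at $.moves[0]: expected keys rx, ry, rz, dx, dy, dz, gripper
```

Call:
step_arm --moves '[{"rx": 0,"ry": 0,"rz": 9,"dx": 0,"dy": 0,"dz": 0,"gripper": -1},{"rx": 0,"ry": 0,"rz": 9,"dx": 0,"dy": 0,"dz": 0,"gripper": -1},{"rx": 0,"ry": 0,"rz": 0,"dx": 35,"dy": -45,"dz": 0,"gripper": -1},{"rx": 0,"ry": 0,"rz": 0,"dx": 35,"dy": -45,"dz": 0,"gripper": -1},{"rx": 0,"ry": 0,"rz": 0,"dx": 35,"dy": -45,"dz": 0,"gripper": -1},{"rx": 0,"ry": 0,"rz": 0,"dx": 35,"dy": -45,"dz": 0,"gripper": -1},{"rx": 0,"ry": 0,"rz": 0,"dx": 35,"dy": -45,"dz": 0,"gripper": -1},{"rx": 0,"ry": 0,"rz": 0,"dx": 35,"dy": -45,"dz": 0,"gripper": -1},{"rx": 0,"ry": 0,"rz": 0,"dx": 35,"dy": -45,"dz": 0,"gripper": -1},{"rx": 0,"ry": 0,"rz": 0,"dx": 35,"dy": -45,"dz": 0,"gripper": -1},{"rx": 0,"ry": 0,"rz": 0,"dx": 35,"dy": -45,"dz": 0,"gripper": -1},{"rx": 0,"ry": 0,"rz": 0,"dx": 35,"dy": -45,"dz": 0,"gripper": -1},{"rx": 0,"ry": 0,"rz": 0,"dx": 35,"dy": -45,"dz": 0,"gripper": -1},{"rx": 0,"ry": 0,"rz": 0,"dx": 35,"dy": -45,"dz": 0,"gripper": -1},{"rx": 0,"ry": 0,"rz": 0,"dx": 35,"dy": -45,"dz": 0,"gripper": -1},{"rx": 0,"ry": 0,"rz": 0,"dx": 43,"dy": -42,"dz": 0,"gripper": -1},{"rx": 0,"ry": 0,"rz": 0,"dx": 0,"dy": 0,"dz": 0,"gripper": -1}]'

```text
clock: 2.22
tcp_pos: [0.7079, 0.0234, 0.2518]
orientation: [-3.137, -0.082, 0.001]
contact_force: [-1.0, 0.4, 0.5]
grip_width: 0.0003
gripper_force: 0.0
```

Call:
step_arm --moves '[{"rx": 0,"ry": 0,"rz": 0,"dx": 0,"dy": 5,"dz": 42,"gripper": -1},{"rx": 0,"ry": 0,"rz": 0,"dx": 0,"dy": 0,"dz": 42,"gripper": -1},{"rx": 0,"ry": 0,"rz": 0,"dx": 0,"dy": 0,"dz": 41,"gripper": -1},{"rx": 0,"ry": 0,"rz": 0,"dx": -10,"dy": 0,"dz": 0,"gripper": -1},{"rx": 0,"ry": 0,"rz": 0,"dx": -8,"dy": 0,"dz": 0,"gripper": -1},{"rx": 0,"ry": 0,"rz": 0,"dx": -5,"dy": 0,"dz": 0,"gripper": -1},{"rx": 0,"ry": 0,"rz": 0,"dx": -5,"dy": 0,"dz": 0,"gripper": -1},{"rx": 0,"ry": 0,"rz": 0,"dx": -5,"dy": 0,"dz": 0,"gripper": -1},{"rx": 0,"ry": 0,"rz": 0,"dx": -5,"dy": 0,"dz": 0,"gripper": -1}]'

```text
clock: 3.35
tcp_pos: [0.6691, 0.0099, 0.129]
orientation: [-3.141, -0.07, -0.002]
contact_force: [1.6, -0.1, 0.6]
grip_width: -0.0002
gripper_force: 0.9
```

```bash
python3 - <<'E'
from h import *
a=r.grab_frame("side")[150:350,200:420]
cv2.imwrite("pics/s1.png",cv2.resize(a,None,fx=2.5,fy=2.5))
E
```

```text
(no output)
```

View pics/s1.png

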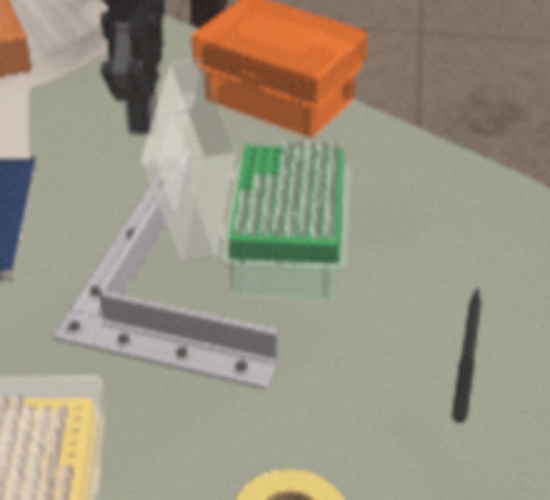

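The fingertip at about (140,130) in the crop is just behind the lid's rear edge (150–185, 65–165). The lid is starting to follow, so I'll carry on over the arc.

Call:
step_arm --moves '[{"rx": 0,"ry": 0,"rz": 0,"dx": -5,"dy": 0,"dz": 0,"gripper": -1},{"rx": 0,"ry": 0,"rz": 0,"dx": -5,"dy": 0,"dz": 0,"gripper": -1},{"rx": 0,"ry": 0,"rz": 0,"dx": -5,"dy": 0,"dz": 0,"gripper": -1},{"rx": 0,"ry": 0,"rz": 0,"dx": -5,"dy": 0,"dz": 0,"gripper": -1},{"rx": 0,"ry": 0,"rz": 0,"dx": -5,"dy": 0,"dz": 0,"gripper": -1},{"rx": 0,"ry": 0,"rz": 0,"dx": -5,"dy": 0,"dz": 0,"gripper": -1},{"rx": 0,"ry": 0,"rz": 0,"dx": -5,"dy": 0,"dz": 0,"gripper": -1},{"rx": 0,"ry": 0,"rz": 0,"dx": -5,"dy": 0,"dz": 0,"gripper": -1},{"rx": 0,"ry": 0,"rz": 0,"dx": -5,"dy": 0,"dz": 0,"gripper": -1},{"rx": 0,"ry": 0,"rz": 0,"dx": -5,"dy": 0,"dz": 0,"gripper": -1},{"rx": 0,"ry": 0,"rz": 0,"dx": -5,"dy": 0,"dz": 0,"gripper": -1},{"rx": 0,"ry": 0,"rz": 0,"dx": -5,"dy": 0,"dz": 0,"gripper": -1}]'

```text
clock: 4.9
tcp_pos: [0.6082, 0.0072, 0.128]
orientation: [-3.141, -0.07, 0.001]
contact_force: [1.9, 0.1, -0.7]
grip_width: -0.0
gripper_force: 0.4
```

Call:
step_arm --moves '[{"rx": 0,"ry": 0,"rz": 0,"dx": -5,"dy": 0,"dz": 0,"gripper": -1},{"rx": 0,"ry": 0,"rz": 0,"dx": -5,"dy": 0,"dz": 0,"gripper": -1},{"rx": 0,"ry": 0,"rz": 0,"dx": -5,"dy": 0,"dz": 0,"gripper": -1},{"rx": 0,"ry": 0,"rz": 0,"dx": -5,"dy": 0,"dz": 0,"gripper": -1},{"rx": 0,"ry": 0,"rz": 0,"dx": -5,"dy": 0,"dz": 1,"gripper": -1},{"rx": 0,"ry": 0,"rz": 0,"dx": -5,"dy": 0,"dz": 1,"gripper": -1},{"rx": 0,"ry": 0,"rz": 0,"dx": -5,"dy": 0,"dz": 2,"gripper": -1},{"rx": 0,"ry": 0,"rz": 0,"dx": -5,"dy": 0,"dz": 3,"gripper": -1}]'

```text
clock: 5.9
tcp_pos: [0.5687, 0.0054, 0.1212]
orientation: [3.141, 0.07, 0.0]
contact_force: [1.4, 0.2, 0.6]
grip_width: 0.0003
gripper_force: 0.4
```

Call:
step_arm --moves '[{"rx": 0,"ry": 0,"rz": 0,"dx": -5,"dy": 0,"dz": 3,"gripper": -1},{"rx": 0,"ry": 0,"rz": 0,"dx": -5,"dy": 0,"dz": 3,"gripper": -1},{"rx": 0,"ry": 0,"rz": 0,"dx": -5,"dy": 0,"dz": 3,"gripper": -1},{"rx": 0,"ry": 0,"rz": 0,"dx": -4,"dy": 0,"dz": 3,"gripper": -1},{"rx": 0,"ry": 0,"rz": 0,"dx": -4,"dy": 0,"dz": 3,"gripper": -1},{"rx": 0,"ry": 0,"rz": 0,"dx": -3,"dy": 0,"dz": 3,"gripper": -1},{"rx": 0,"ry": 0,"rz": 0,"dx": -2,"dy": 0,"dz": 3,"gripper": -1},{"rx": 0,"ry": 0,"rz": 0,"dx": 0,"dy": 0,"dz": 3,"gripper": -1},{"rx": 0,"ry": 0,"rz": 0,"dx": 0,"dy": 0,"dz": 2,"gripper": -1}]'

```text
clock: 7.02
tcp_pos: [0.5408, 0.0041, 0.095]
orientation: [3.141, 0.07, -0.001]
contact_force: [-0.8, -0.0, 0.5]
grip_width: -0.0002
gripper_force: 0.4
```

Call:
step_arm --moves '[{"rx": 0,"ry": 0,"rz": 0,"dx": 0,"dy": 0,"dz": 1,"gripper": -1},{"rx": 0,"ry": 0,"rz": 0,"dx": 0,"dy": 0,"dz": 1,"gripper": -1},{"rx": 0,"ry": 0,"rz": 0,"dx": 0,"dy": 0,"dz": 0,"gripper": -1}]'

```text
clock: 7.4
tcp_pos: [0.5409, 0.0041, 0.0938]
orientation: [3.141, 0.07, -0.0]
contact_force: [-2.8, 0.7, 6.1]
grip_width: -0.0
gripper_force: 3.1
```

Call:
step_arm --moves '[{"rx": 0,"ry": 0,"rz": 0,"dx": 0,"dy": 0,"dz": -30,"gripper": -1},{"rx": 0,"ry": 0,"rz": 6.2,"dx": 0,"dy": 0,"dz": -40,"gripper": 1},{"rx": 0,"ry": 0,"rz": 6.2,"dx": 0,"dy": 0,"dz": 0,"gripper": 1},{"rx": 0,"ry": 0,"rz": 0,"dx": -41,"dy": -4,"dz": 0,"gripper": 1},{"rx": 0,"ry": 0,"rz": 0,"dx": -41,"dy": -4,"dz": 0,"gripper": 1},{"rx": 0,"ry": 0,"rz": 0,"dx": 0,"dy": 0,"dz": 0,"gripper": 1}]'

```text
clock: 8.15
tcp_pos: [0.4588, 0.0266, 0.1631]
orientation: [3.13, -0.266, -0.003]
contact_force: [1.1, -0.8, 0.3]
grip_width: 0.0851
gripper_force: 0.0
```

```bash
python3 - <<'E'
from h import *
a=r.grab_frame("top")[150:280,230:390]; b=r.grab_frame("side")[160:310,200:385]
a=cv2.resize(a,(640,520));b=cv2.resize(b,(640,520))
cv2.imwrite("pics/t2.png",cv2.resize(np.hstack([a,b]),(800,325)))
E
```

```text
(no output)
```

View pics/t2.png

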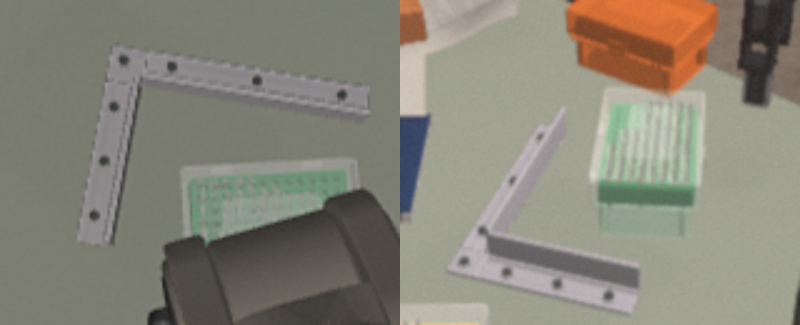

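The lid is down all round and the box is still upright at yaw about +2.6°. The long fence's inner line runs from (140,80) to (367,116) in the left panel, and the hand is clear in front. I'll lower the open hand in front of the box and tilt it so the tips lead.

Call:
step_arm --moves '[{"rx": 0,"ry": 0,"rz": 0,"dx": 0,"dy": 0,"dz": 42,"gripper": 1},{"rx": 0,"ry": 0,"rz": 0,"dx": 0,"dy": 0,"dz": 42,"gripper": 1},{"rx": 0,"ry": 0,"rz": 0,"dx": 0,"dy": 0,"dz": 36,"gripper": 1},{"rx": 0,"ry": 10,"rz": 0,"dx": 0,"dy": 0,"dz": 0,"gripper": 1},{"rx": 0,"ry": 0,"rz": 0,"dx": -1,"dy": 0,"dz": 7,"gripper": 1},{"rx": 0,"ry": 0,"rz": 0,"dx": 0,"dy": 0,"dz": 0,"gripper": 1}]'

```text
clock: 9.0
tcp_pos: [0.4631, 0.0262, 0.0361]
orientation: [3.103, -0.267, 0.271]
contact_force: [-0.1, 0.4, -0.0]
grip_width: 0.0858
gripper_force: 0.0
```

Call:
step_arm --moves '[{"rx": 0,"ry": 0,"rz": 0,"dx": 5.9,"dy": 0,"dz": 1.0,"gripper": 1},{"rx": 0,"ry": 0,"rz": 0,"dx": 5.9,"dy": 0,"dz": 1.0,"gripper": 1},{"rx": 0,"ry": 0,"rz": 0,"dx": 4.9,"dy": 0,"dz": 0.9,"gripper": 1},{"rx": 0,"ry": 0,"rz": 0,"dx": 4.9,"dy": 0,"dz": 0.9,"gripper": 1},{"rx": 0,"ry": 0,"rz": 0,"dx": 4.9,"dy": 0,"dz": 0.9,"gripper": 1},{"rx": 0,"ry": 0,"rz": 0,"dx": 4.9,"dy": 0,"dz": 0.9,"gripper": 1},{"rx": 0,"ry": 0,"rz": 0,"dx": 4.9,"dy": 0,"dz": 0.9,"gripper": 1},{"rx": 0,"ry": 0,"rz": 0,"dx": 4.9,"dy": 0,"dz": 0.9,"gripper": 1},{"rx": 0,"ry": 0,"rz": 0,"dx": 4.9,"dy": 0,"dz": 0.9,"gripper": 1},{"rx": 0,"ry": 0,"rz": 0,"dx": 4.9,"dy": 0,"dz": 0.9,"gripper": 1}]'

```text
clock: 10.25
tcp_pos: [0.5131, 0.0171, 0.036]
orientation: [3.103, -0.267, 0.271]
contact_force: [-0.5, 1.2, -1.6]
grip_width: 0.0856
gripper_force: 0.8
```

```bash
python3 - <<'E'
from h import *
a=r.grab_frame("top")[150:280,230:390]; b=r.grab_frame("side")[160:310,200:385]
a=cv2.resize(a,(640,520));b=cv2.resize(b,(640,520))
cv2.imwrite("pics/t3.png",cv2.resize(np.hstack([a,b]),(800,325)))
print(r.get_obs()["contact_force"],r.get_obs()["moment"])
E
```

```text
[-0.06350781  0.28644309 -0.04784103] [0.05161475 0.20027132 0.0060601 ]
```

View pics/t3.png

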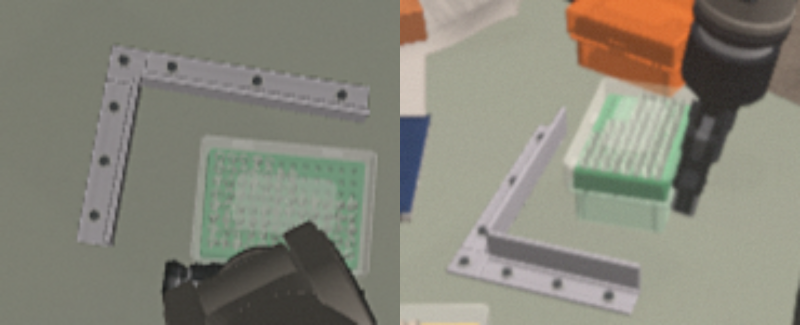

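The box is upright, shut and turning clockwise as wanted, with its top edge now (205,137)→(375,153). The hand sits about 10 mm too far left, so I'll back off, shift right and continue.

Call:
step_arm --moves '[{"rx": 0,"ry": 0,"rz": 0,"dx": -5.9,"dy": 0,"dz": -1.0,"gripper": 1},{"rx": 0,"ry": 0,"rz": 0,"dx": 0,"dy": 13,"dz": 0,"gripper": 1},{"rx": 0,"ry": 0,"rz": 0,"dx": 5.9,"dy": 0,"dz": 1.0,"gripper": 1},{"rx": 0,"ry": 0,"rz": 0,"dx": 4.9,"dy": 0,"dz": 0.9,"gripper": 1},{"rx": 0,"ry": 0,"rz": 0,"dx": 4.9,"dy": 0,"dz": 0.9,"gripper": 1},{"rx": 0,"ry": 0,"rz": 0,"dx": 4.9,"dy": 0,"dz": 0.9,"gripper": 1},{"rx": 0,"ry": 0,"rz": 0,"dx": 4.9,"dy": 0,"dz": 0.9,"gripper": 1},{"rx": 0,"ry": 0,"rz": 0,"dx": 4.9,"dy": 0,"dz": 0.9,"gripper": 1},{"rx": 0,"ry": 0,"rz": 0,"dx": 4.9,"dy": 0,"dz": 0.9,"gripper": 1},{"rx": 0,"ry": 0,"rz": 0,"dx": 4.9,"dy": 0,"dz": 0.9,"gripper": 1}]'

```text
clock: 11.6
tcp_pos: [0.5453, -0.0017, 0.0358]
orientation: [3.103, -0.267, 0.272]
contact_force: [-1.7, 1.0, -0.0]
grip_width: 0.0855
gripper_force: 1.4
```

Call:
step_arm --moves '[{"rx": 0,"ry": 0,"rz": 0,"dx": 3,"dy": 0,"dz": 0.5,"gripper": 1},{"rx": 0,"ry": 0,"rz": 0,"dx": 3,"dy": 0,"dz": 0.5,"gripper": 1}]'

```text
clock: 11.85
tcp_pos: [0.5511, -0.0027, 0.0358]
orientation: [3.103, -0.267, 0.271]
contact_force: [-2.4, 0.8, -0.9]
grip_width: 0.0857
gripper_force: 1.2
```

Call:
step_arm --moves '[{"rx": 0,"ry": 0,"rz": 0,"dx": 2,"dy": 0,"dz": 0.35,"gripper": 1},{"rx": 0,"ry": 0,"rz": 0,"dx": 2,"dy": 0,"dz": 0.35,"gripper": 1}]'

```text
clock: 12.1
tcp_pos: [0.555, -0.0034, 0.0358]
orientation: [3.103, -0.267, 0.271]
contact_force: [-2.7, 0.6, -1.4]
grip_width: 0.0853
gripper_force: 1.1
```

```bash
cat > meas.py <<'E'
from h import *
import sys
im=r.grab_frame("top");hsv=cv2.cvtColor(im,cv2.COLOR_BGR2HSV)
cv2.imwrite("pics/last.png",im)
m=cv2.inRange(hsv,(55,45,60),(90,255,255));m=cv2.morphologyEx(m,cv2.MORPH_OPEN,np.ones((2,2)));m=cv2.morphologyEx(m,cv2.MORPH_CLOSE,np.ones((9,9)))
m[:160]=0;m[290:]=0;m[:,:255]=0;m[:,400:]=0
c=max(cv2.findContours(m,0,2)[0],key=cv2.contourArea);x,y,w,h=cv2.boundingRect(c);print("bbox",x,y,w,h)
# deck far edge: topmost mask pixel per column
u=np.arange(x+6,x+w-6);v=np.array([np.argmax(m[:,k]>0) for k in u]);
p=ray("top",np.c_[u,v],.058)[:,:2];f=cv2.fitLine(p.astype(np.float32),cv2.DIST_HUBER,0,1e-4,1e-4).ravel()
d=f[:2]*(1 if f[1]<0 else -1);print("yaw of far edge",np.degrees(np.arctan2(d[1],d[0]))+90,"mid",f[2:])
a=np.radians(-9.7);ex=np.array([np.cos(a),np.sin(a)]);ey=np.array([-ex[1],ex[0]])
C=np.array([.684,.1075]);q=(p-C)@np.c_[ex,ey];print("deck far edge stop x",np.median(q[:,0]).round(4),"y range",q[:,1].min().round(4),q[:,1].max().round(4))
print(r.get_obs()["contact_force"])
E
python3 meas.py
```

```text
bbox 314 189 67 42
yaw of far edge -3.6873932 mid [ 0.6466716  -0.01380961]
deck far edge stop x -0.0141 y range -0.1752 -0.0699
[-1.54256272  0.27674769 -1.55825592]
```

Call:
step_arm --moves '[{"rx": 0,"ry": 0,"rz": 0,"dx": 3,"dy": 0,"dz": 0.5,"gripper": 1},{"rx": 0,"ry": 0,"rz": 0,"dx": 3,"dy": 0,"dz": 0.5,"gripper": 1},{"rx": 0,"ry": 0,"rz": 0,"dx": 2,"dy": 0,"dz": 0.35,"gripper": 1}]'

```text
clock: 12.52
tcp_pos: [0.5585, -0.0042, 0.0346]
orientation: [3.103, -0.267, 0.258]
contact_force: [-16.2, 4.2, 8.8]
grip_width: 0.0854
gripper_force: 7.8
```

```bash
python3 meas.py; python3 - <<'E'
from h import *
a=cv2.imread("pics/last.png")[150:280,230:390]; b=r.grab_frame("side")[160:310,200:385]
a=cv2.resize(a,(640,520));b=cv2.resize(b,(640,520))
cv2.imwrite("pics/t4.png",cv2.resize(np.hstack([a,b]),(800,325)))
E
```

```text
bbox 314 187 67 41
yaw of far edge -1.58564 mid [ 0.6492358  -0.00478935]
deck far edge stop x -0.0112 y range -0.1749 -0.0693
[-13.82629388   3.85054832   6.49929797]
```

View pics/t4.png

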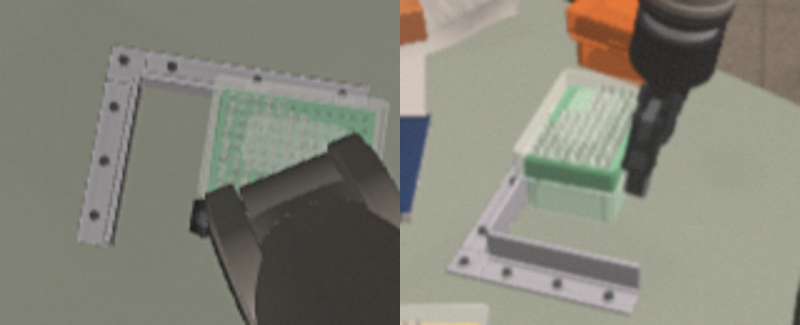

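The box now sits flush on the long fence: its lid edge (217,76)→(388,103) is parallel to the fence, and the force is 16 N. I'll back off, lift, and turn the hand 45° so the two fingers straddle the free corner.

Call:
step_arm --moves '[{"rx": 0,"ry": 0,"rz": 0,"dx": -10,"dy": 0,"dz": -1.8,"gripper": 1},{"rx": 0,"ry": 0,"rz": 0,"dx": -10,"dy": 0,"dz": -1.8,"gripper": 1},{"rx": 0,"ry": -10,"rz": 0,"dx": -10,"dy": 0,"dz": 0,"gripper": 1},{"rx": 0,"ry": 0,"rz": 0,"dx": -20,"dy": 0,"dz": -40,"gripper": 0.41},{"rx": 0,"ry": 0,"rz": 0,"dx": -20,"dy": 30,"dz": -40,"gripper": 0.41},{"rx": 0,"ry": 0,"rz": -9,"dx": 0,"dy": 0,"dz": -20,"gripper": 0.41},{"rx": 0,"ry": 0,"rz": -9,"dx": 0,"dy": 0,"dz": 0,"gripper": 0.41},{"rx": 0,"ry": 0,"rz": -9,"dx": 0,"dy": 0,"dz": 0,"gripper": 0.41},{"rx": 0,"ry": 0,"rz": -9,"dx": 0,"dy": 0,"dz": 0,"gripper": 0.41},{"rx": 0,"ry": 0,"rz": -9,"dx": 0,"dy": 0,"dz": 0,"gripper": 0.41},{"rx": 0,"ry": 0,"rz": 0,"dx": 0,"dy": 0,"dz": 0,"gripper": 0.41}]'

```text
clock: 14.0
tcp_pos: [0.489, -0.0225, 0.1345]
orientation: [2.995, 0.946, 0.002]
contact_force: [-0.1, -0.0, -0.2]
grip_width: 0.0602
gripper_force: 0.0
```

```bash
python3 meas.py; python3 - <<'E'
from h import *
from scipy.spatial.transform import Rotation as R
o=r.get_obs();M=R.from_rotvec(o["orientation"]).as_matrix();print(o["tcp_pos"],np.degrees(np.arctan2(M[1,0],M[0,0])),M[:,2])
cv2.imwrite("pics/t5.png",cv2.resize(cv2.imread("pics/last.png")[155:275,235:395],None,fx=5,fy=5,interpolation=cv2.INTER_CUBIC))
E
```

```text
bbox 314 187 67 45
yaw of far edge -1.58564 mid [ 0.6492358  -0.00478935]
deck far edge stop x -0.0112 y range -0.1749 -0.0693
[-1.17121787  0.16394223  1.31219762]
[ 0.48894255 -0.02248009  0.13443491] 34.94983378506447 [ 1.03323287e-03 -2.97910904e-05 -9.99999466e-01]
```

View pics/t5.png

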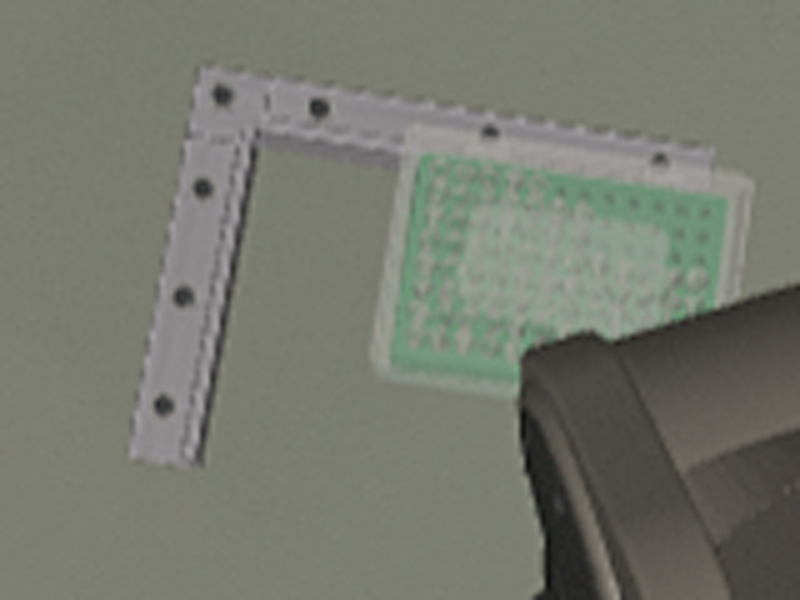

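The box stays flush on the fence and shut. Its lid corners are far-left (412,128), far-right (752,176) and front-left (378,378). Next I'll work out the free corner and the approach shift.

```bash
python3 - <<'E'
from h import *
p=np.array([[412,128],[752,176],[378,378]])/5+[235,155]-.4
P=ray("top",p,.072)[:,:2];print(P)
a=np.radians(-9.7);ex=np.array([np.cos(a),np.sin(a)]);ey=np.array([-ex[1],ex[0]]);C=np.array([.684,.1075])
S=np.c_[ex,ey];q=(P-C)@S;print("stop frame",q)
cen=q[1]+[-.0485+.0,.0675];print(cen)
corner=np.array([-.092,q[:2,1].mean()-.0675]);print("corner stop",corner)
t=r.get_obs()["tcp_pos"][:2];tgt=corner+[-.012,-.012]
d=S@(tgt-(t-C)@S);y=np.radians(35);X=np.array([np.cos(y),np.sin(y)]);Y=np.array([np.sin(y),-np.cos(y)])
print("tcp stop",(t-C)@S,"move tool",d@X,d@Y)
E
```

```text
[[ 0.67195695  0.04671144]
 [ 0.65050377 -0.08263137]
 [ 0.57553808  0.06186686]]
stop frame [[-0.00162865 -0.06194862]
 [-0.00098223 -0.19305691]
 [-0.09922259 -0.06325543]]
[-0.04948223 -0.12555691]
corner stop [-0.092      -0.19500276]
tcp stop [-0.17036854 -0.16098693] move tool 0.014807429770708432 0.07939131057500438
```

Call:
step_arm --moves '[{"rx": 0,"ry": 0,"rz": 0,"dx": 0,"dy": 40,"dz": 0,"gripper": 0.41},{"rx": 0,"ry": 0,"rz": 0,"dx": 15,"dy": 40,"dz": 0,"gripper": 0.41},{"rx": 0,"ry": 0,"rz": 0,"dx": 0,"dy": 0,"dz": 45,"gripper": 0.41},{"rx": 0,"ry": 0,"rz": 0,"dx": 0,"dy": 0,"dz": 45,"gripper": 0.41},{"rx": 0,"ry": 8,"rz": 0,"dx": 0,"dy": 0,"dz": 5,"gripper": 0.41},{"rx": 0,"ry": 8,"rz": 0,"dx": 0,"dy": 0,"dz": 3,"gripper": 0.41},{"rx": 0,"ry": 0,"rz": 0,"dx": 0,"dy": 0,"dz": 0,"gripper": 0.41}]'

```text
clock: 14.92
tcp_pos: [0.5448, -0.0813, 0.0351]
orientation: [-2.892, -0.904, -0.4]
contact_force: [-0.6, -0.2, 0.2]
grip_width: 0.0603
gripper_force: 0.0
```

```bash
cat > st.py <<'E'
from h import *
from scipy.spatial.transform import Rotation as R
o=r.get_obs();M=R.from_rotvec(o["orientation"]).as_matrix()
a=np.radians(-9.7);ex=np.array([np.cos(a),np.sin(a),0]);ey=np.array([-ex[1],ex[0],0])
C=np.array([.684,.1075,0]);d=o["tcp_pos"]-C
print(o["clock"],"tcp stop mm",1e3*np.array([d@ex,d@ey,d[2]]),"F stop",np.array(o["contact_force"])@np.c_[ex,ey,[0,0,1]])
print("10mm ex in tool",10*M.T@ex,"10mm ey",10*M.T@ey)
E
python3 st.py
```

```text
14.925 tcp stop mm [-105.37033245 -209.51712771   35.10790799] F stop [-0.51849665 -0.27428692  0.17027977]
10mm ex in tool [6.87348019 7.0032121  1.92621141] 10mm ey [ 6.73270471 -7.13822275  1.92781307]
```

Call:
step_arm --moves '[{"rx": 0,"ry": 0,"rz": 0,"dx": 13.6,"dy": -0.1,"dz": 3.8,"gripper": 0.41},{"rx": 0,"ry": 0,"rz": 0,"dx": 8.5,"dy": 1.7,"dz": 2.4,"gripper": 0.41},{"rx": 0,"ry": 0,"rz": 0,"dx": 2.1,"dy": 2.1,"dz": 0.6,"gripper": 0.41},{"rx": 0,"ry": 0,"rz": 0,"dx": 0,"dy": 0,"dz": 0,"gripper": 0.41}]'

```text
clock: 15.42
tcp_pos: [0.5707, -0.0666, 0.0366]
orientation: [-2.889, -0.917, -0.406]
contact_force: [-0.8, 1.1, 0.2]
grip_width: 0.0601
gripper_force: 0.0
```

```bash
python3 st.py
```

```text
15.425 tcp stop mm [ -82.35136383 -190.74191808   36.55716486] F stop [-1.00468293  0.8951085   0.23310812]
10mm ex in tool [6.8048738  7.06225902 1.95401897] 10mm ey [ 6.78949908 -7.07986453  1.9437645 ]
```

Now I'll creep along the stop's x in 1 mm rows until there is light contact.

Call:
step_arm --moves '[{"rx": 0,"ry": 0,"rz": 0,"dx": 0.7,"dy": 0.7,"dz": 0.2,"gripper": 0.41},{"rx": 0,"ry": 0,"rz": 0,"dx": 0.7,"dy": 0.7,"dz": 0.2,"gripper": 0.41},{"rx": 0,"ry": 0,"rz": 0,"dx": 0,"dy": 0,"dz": 0,"gripper": 0.41}]'

```text
clock: 15.8
tcp_pos: [0.5717, -0.0679, 0.0363]
orientation: [-2.889, -0.915, -0.405]
contact_force: [0.2, 0.5, -0.0]
grip_width: 0.0601
gripper_force: 0.2
```

```bash
python3 st.py
```

```text
15.8 tcp stop mm [ -81.10022811 -191.7638364    36.29673605] F stop [ 0.11385141  0.54831266 -0.03726595]
10mm ex in tool [6.81735123 7.0513825  1.9498018 ] 10mm ey [ 6.77849322 -7.09069795  1.94268689]
```

Call:
step_arm --moves '[{"rx": 0,"ry": 0,"rz": 0,"dx": 0.7,"dy": 0.7,"dz": 0.2,"gripper": 0.41},{"rx": 0,"ry": 0,"rz": 0,"dx": 0.7,"dy": 0.7,"dz": 0.2,"gripper": 0.41},{"rx": 0,"ry": 0,"rz": 0,"dx": 0,"dy": 0,"dz": 0,"gripper": 0.41}]'

```text
clock: 16.18
tcp_pos: [0.5726, -0.0679, 0.0359]
orientation: [-2.888, -0.916, -0.402]
contact_force: [-5.0, 0.3, 2.7]
grip_width: 0.06
gripper_force: 2.2
```

```bash
python3 st.py
```

```text
16.175 tcp stop mm [ -80.29915436 -191.61909968   35.86623292] F stop [-4.93678524 -0.55888668  2.67757645]
10mm ex in tool [6.81750345 7.05793476 1.92540997] 10mm ey [ 6.78598168 -7.08415778  1.94040231]
```

Call:
step_arm --moves '[{"rx": 0,"ry": 0,"rz": 0,"dx": 0.7,"dy": 0.7,"dz": 0.2,"gripper": 0.41},{"rx": 0,"ry": 0,"rz": 0,"dx": 0,"dy": 0,"dz": 0,"gripper": 0.41}]'

```text
clock: 16.42
tcp_pos: [0.5728, -0.0678, 0.0356]
orientation: [-2.888, -0.916, -0.399]
contact_force: [-7.3, -0.1, 3.2]
grip_width: 0.0602
gripper_force: 3.0
```

```bash
python3 st.py
```

```text
16.425 tcp stop mm [ -80.10571821 -191.56841699   35.59425896] F stop [-7.14907882 -1.36115982  3.19607409]
10mm ex in tool [6.81851341 7.06111083 1.91012795] 10mm ey [ 6.78969439 -7.08096583  1.939065  ]
```

Call:
step_arm --moves '[{"rx": 0,"ry": 0,"rz": 0,"dx": 2.7,"dy": -4.2,"dz": 0.8,"gripper": 0.41},{"rx": 0,"ry": 0,"rz": 0,"dx": 3.4,"dy": -3.54,"dz": 0.97,"gripper": 0.41},{"rx": 0,"ry": 0,"rz": 0,"dx": 3.4,"dy": -3.54,"dz": 0.97,"gripper": 0.41},{"rx": 0,"ry": 0,"rz": 0,"dx": 3.4,"dy": -3.54,"dz": 0.97,"gripper": 0.41},{"rx": 0,"ry": 0,"rz": 0,"dx": 3.4,"dy": -3.54,"dz": 0.97,"gripper": 0.41}]'

```text
clock: 17.05
tcp_pos: [0.5773, -0.0438, 0.0358]
orientation: [-2.89, -0.915, -0.403]
contact_force: [-4.5, -2.4, -0.2]
grip_width: 0.0604
gripper_force: 2.7
```

```bash
python3 st.py
```

```text
17.05 tcp stop mm [ -79.63825211 -167.10650653   35.76972429] F stop [-4.01505946 -3.10411929 -0.24381427]
10mm ex in tool [6.82312074 7.04989001 1.93496106] 10mm ey [ 6.7797892  -7.09217906  1.93273244]
```

Fx is about 4 N and Fy about 3 N, so the box is sliding left along the fence. I'll continue.

Call:
step_arm --moves '[{"rx": 0,"ry": 0,"rz": 0,"dx": 3.4,"dy": -3.54,"dz": 0.97,"gripper": 0.41},{"rx": 0,"ry": 0,"rz": 0,"dx": 3.4,"dy": -3.54,"dz": 0.97,"gripper": 0.41},{"rx": 0,"ry": 0,"rz": 0,"dx": 3.4,"dy": -3.54,"dz": 0.97,"gripper": 0.41},{"rx": 0,"ry": 0,"rz": 0,"dx": 3.4,"dy": -3.54,"dz": 0.97,"gripper": 0.41}]'

```text
clock: 17.55
tcp_pos: [0.5813, -0.0234, 0.0361]
orientation: [-2.889, -0.915, -0.404]
contact_force: [-5.3, -2.4, -1.3]
grip_width: 0.0605
gripper_force: 2.8
```

```bash
python3 st.py
```

```text
17.55 tcp stop mm [ -79.19495071 -146.30742903   36.12380326] F stop [-4.85088895 -3.21454763 -1.27388707]
10mm ex in tool [6.81666384 7.05361911 1.94410689] 10mm ey [ 6.78108065 -7.08847156  1.94178169]
```

Call:
step_arm --moves '[{"rx": 0,"ry": 0,"rz": 0,"dx": 3.4,"dy": -3.54,"dz": 0.97,"gripper": 0.41},{"rx": 0,"ry": 0,"rz": 0,"dx": 3.4,"dy": -3.54,"dz": 0.97,"gripper": 0.41},{"rx": 0,"ry": 0,"rz": 0,"dx": 3.4,"dy": -3.54,"dz": 0.97,"gripper": 0.41}]'

```text
clock: 17.92
tcp_pos: [0.5841, -0.0085, 0.0363]
orientation: [-2.889, -0.915, -0.405]
contact_force: [-3.7, -2.3, -1.9]
grip_width: 0.0601
gripper_force: 2.8
```

```bash
python3 st.py
```

```text
17.925 tcp stop mm [ -78.88933066 -131.11996832   36.32344178] F stop [-3.27375678 -2.92302175 -1.91460125]
10mm ex in tool [6.81423756 7.05431959 1.95006195] 10mm ey [ 6.7811791  -7.08777609  1.94397535]
```

Call:
step_arm --moves '[{"rx": 0,"ry": 0,"rz": 0,"dx": 2.0,"dy": -2.1,"dz": 0.6,"gripper": 0.41},{"rx": 0,"ry": 0,"rz": 0,"dx": 2.0,"dy": -2.1,"dz": 0.6,"gripper": 0.41},{"rx": 0,"ry": 0,"rz": 0,"dx": 2.0,"dy": -2.1,"dz": 0.6,"gripper": 0.41}]'

```text
clock: 18.3
tcp_pos: [0.5857, -0.0, 0.0363]
orientation: [-2.889, -0.915, -0.406]
contact_force: [-3.7, -1.5, -1.5]
grip_width: 0.0601
gripper_force: 2.8
```

```bash
python3 st.py
```

```text
18.3 tcp stop mm [ -78.74095198 -122.54311635   36.30120449] F stop [-3.42044017 -2.07239493 -1.50188407]
10mm ex in tool [6.81546908 7.05235442 1.95286413] 10mm ey [ 6.77942203 -7.0897318   1.94297192]
```

Call:
step_arm --moves '[{"rx": 0,"ry": 0,"rz": 0,"dx": 1.0,"dy": -1.1,"dz": 0.3,"gripper": 0.41},{"rx": 0,"ry": 0,"rz": 0,"dx": 1.0,"dy": -1.1,"dz": 0.3,"gripper": 0.41}]'

```text
clock: 18.55
tcp_pos: [0.5863, 0.0029, 0.0364]
orientation: [-2.889, -0.915, -0.406]
contact_force: [-3.4, -2.3, -1.9]
grip_width: 0.0601
gripper_force: 2.7
```

```bash
python3 st.py
```

```text
18.55 tcp stop mm [ -78.69650889 -119.54790132   36.35174245] F stop [-2.97689116 -2.8644043  -1.85211793]
10mm ex in tool [6.81484805 7.05227669 1.95531058] 10mm ey [ 6.77911103 -7.08980907  1.94377492]
```

Call:
step_arm --moves '[{"rx": 0,"ry": 0,"rz": 0,"dx": 1.0,"dy": -1.1,"dz": 0.3,"gripper": 0.41},{"rx": 0,"ry": 0,"rz": 0,"dx": 1.0,"dy": -1.1,"dz": 0.3,"gripper": 0.41},{"rx": 0,"ry": 0,"rz": 0,"dx": 0,"dy": 0,"dz": 0,"gripper": 0.41}]'

```text
clock: 18.92
tcp_pos: [0.5869, 0.0062, 0.0364]
orientation: [-2.889, -0.916, -0.407]
contact_force: [-3.4, -1.6, -1.5]
grip_width: 0.0604
gripper_force: 2.3
```

```bash
python3 st.py; python3 - <<'E'
from h import *
cv2.imwrite("pics/t6.png",cv2.resize(r.grab_frame("top")[160:265,235:375],None,fx=5,fy=5,interpolation=cv2.INTER_CUBIC))
E
```

```text
18.925 tcp stop mm [ -78.65106573 -116.20911649   36.42881972] F stop [-3.10980342 -2.16094177 -1.5475281 ]
10mm ex in tool [6.81128477 7.05497439 1.95799292] 10mm ey [ 6.7808455  -7.0871246   1.94751104]
```

View pics/t6.png

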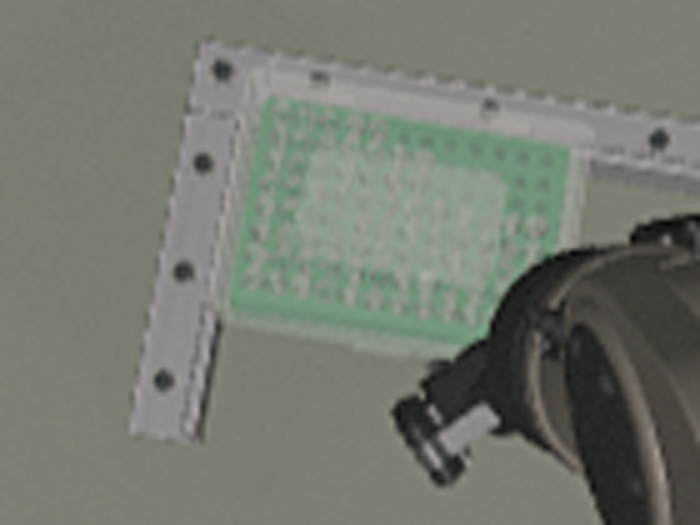

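The box is shut, parallel to the long fence and about at the side fence: its left lid edge runs (255,70)→(220,310), close to the fence line. Only a small gap remains, so I'll creep on.

Call:
step_arm --moves '[{"rx": 0,"ry": 0,"rz": 0,"dx": 1.0,"dy": -1.1,"dz": 0.3,"gripper": 0.41},{"rx": 0,"ry": 0,"rz": 0,"dx": 1.0,"dy": -1.1,"dz": 0.3,"gripper": 0.41},{"rx": 0,"ry": 0,"rz": 0,"dx": 0,"dy": 0,"dz": 0,"gripper": 0.41}]'

```text
clock: 19.35
tcp_pos: [0.5873, 0.0088, 0.0364]
orientation: [-2.889, -0.915, -0.407]
contact_force: [-2.8, -2.9, -1.7]
grip_width: 0.0602
gripper_force: 2.5
```

```bash
python3 st.py
```

```text
19.35 tcp stop mm [ -78.66355951 -113.58943641   36.36678414] F stop [-2.31396039 -3.28884449 -1.71624354]
10mm ex in tool [6.8145152  7.05178464 1.95824307] 10mm ey [ 6.77888011 -7.09029765  1.94279789]
```

Call:
step_arm --moves '[{"rx": 0,"ry": 0,"rz": 0,"dx": 1.3,"dy": -0.7,"dz": 0.4,"gripper": 0.41},{"rx": 0,"ry": 0,"rz": 0,"dx": 1.3,"dy": -0.7,"dz": 0.4,"gripper": 0.41},{"rx": 0,"ry": 0,"rz": 0,"dx": 0,"dy": 0,"dz": 0,"gripper": 0.41}]'

```text
clock: 19.73
tcp_pos: [0.5876, 0.0093, 0.0358]
orientation: [-2.892, -0.912, -0.402]
contact_force: [-7.4, -7.8, 0.9]
grip_width: 0.0602
gripper_force: 5.5
```

```bash
python3 st.py
```

```text
19.725 tcp stop mm [ -78.51936449 -113.07083531   35.81819434] F stop [-5.92885912 -8.95027044  0.85295353]
10mm ex in tool [6.83612141 7.03581072 1.94031222] 10mm ey [ 6.77037626 -7.10614821  1.91433091]
```

Call:
step_arm --moves '[{"rx": 0,"ry": 0,"rz": 0,"dx": 1.1,"dy": 0.5,"dz": 0.3,"gripper": 0.41},{"rx": 0,"ry": 0,"rz": 0,"dx": 0,"dy": 0,"dz": 0,"gripper": 0.41},{"rx": 0,"ry": 0,"rz": 0,"dx": 0,"dy": 0,"dz": 0,"gripper": 0.41},{"rx": 0,"ry": 0,"rz": 0,"dx": 0,"dy": 0,"dz": 0,"gripper": 0.41},{"rx": 0,"ry": 0,"rz": 0,"dx": 0,"dy": 0,"dz": 0,"gripper": 0.41},{"rx": 0,"ry": 0,"rz": 0,"dx": 0,"dy": 0,"dz": 0,"gripper": 0.41},{"rx": 0,"ry": 0,"rz": 0,"dx": 0,"dy": 0,"dz": 0,"gripper": 0.41}]'

```text
clock: 20.6
tcp_pos: [0.5877, 0.0093, 0.0355]
orientation: [-2.892, -0.913, -0.399]
contact_force: [-10.3, -8.3, 3.8]
grip_width: 0.0601
gripper_force: 6.5
```

```bash
python3 st.py; python3 - <<'E'
from h import *
a=r.grab_frame("top")[160:265,235:375]; b=r.grab_frame("side")[190:325,210:390]
cv2.imwrite("pics/t7.png",np.hstack([cv2.resize(a,(400,300),interpolation=2),cv2.resize(b,(400,300),interpolation=2)]))
E
```

```text
20.6 tcp stop mm [ -78.41724605 -113.00637309   35.51165612] F stop [-8.76446871 -9.93994143  3.79057643]
10mm ex in tool [6.83972247 7.03742897 1.92166335] 10mm ey [ 6.77397569 -7.10454677  1.90752945]
```

View pics/t7.png

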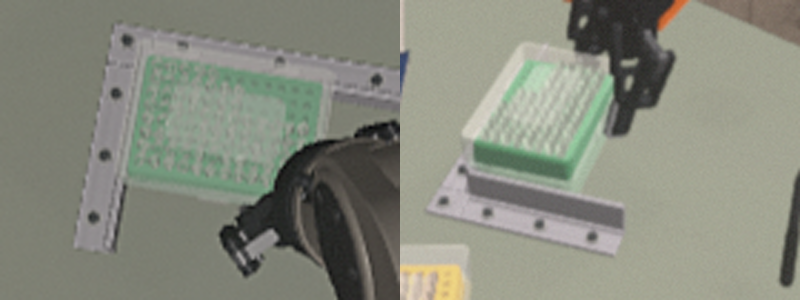

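The box sits shut and flat in the corner, flush along both fences, with about 9 N on each axis. The force was steady over the last second, so I'm handing in.

```bash
python3 -c "
from bench import r
print(r.hand_in())"
```

```text
the job is handed in; nothing more can be done
None
```

The green tip box's lid is shut, and the arm is holding the box pressed into the corner stop at about 9 N toward each fence; I handed the job in at about 20.7 s, and `hand_in()` gave no verdict.

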